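# Show the collar jaw to the inspection camera

## Task

Slide the case's transport lock bar by its black grip fully to its end stop, towards the front edge of the case and away from the lid, then take the press jaw with the round tubular collar out of its pocket. Hold it up in the air for the inspection camera: collar looking straight into the lens, its mouth centred about 100 mm in front of the lens, and the jaw the right way up as the (tilted) camera sees it. Finish while still holding it there, steady in the gripper; do not touch the camera or its stand, and leave the other two jaws, the bottle and the wrench where they are.

Things in the scene. Friction and masses are not known exactly. Their poses are not given: they have to be found in the camera images.
- case: black plastic tool case, fixed, 200 (x) x 310 (y) x 28 mm high. Origin at the centre of its underside, z up, x towards its lid, which lies open and flat (18 mm high) out to x = +250 mm; its front edge is the -x one, nearest the robot. Low rails, up to z = 32 mm, run along x at y = -142 and +142 mm
- pocket_row (a point): centre of the floor of the middle one of three pockets in the case, at (30, 0, 10) mm in case. The others lie 75 mm to either side along the case's y. Pockets are 10 mm deep (deck 20 mm above the table) and each holds one steel press jaw, nose towards the case's +x, with 1.5 mm play. Which jaw is in which pocket varies
- lock (a joint): transport lock, m: steel bridge bar (16 mm in x, 6 mm thick, underside 60 mm above the table, 2 mm above the jaws) along the case's y over all three jaws, keeping them in. 0 = locked (bar at case x = +30 mm); grows as it slides to the case's -x; 0.070 = end stop (case x = -40 mm), jaws free. Starts at 0 to 0.012; 2.5 N friction, stays where left
- lock_grip (a point): point on the black grip block in the middle of the lock bar, 24 (case x) x 20 (case y) x 30 mm high, standing on the bar from 66 to 96 mm above the table; this point is on its vertical centre line, 90 mm above the table. It moves with the bar
- collar_jaw: the jaw wanted: steel press jaw, about 270 g, block 26 (x) x 30 (y) x 48 (z) mm with a round tubular collar (24 mm outside, 14 mm bore) sticking out 16 mm from the middle of its +x face, axis along x at z = 33 mm. Origin at the centre of the block's underside, z up, x the way the collar points. Its two flat sides at y = -15 and +15 mm are the ones to grip
- collar_mouth (a point): centre of the open end of the collar, at (29, 0, 33) mm in the collar jaw
- collar_back (a point): point on the collar's axis on the back face of the collar jaw, at (-13, 0, 33) mm in the collar jaw
- fork_jaw: jaw to be left alone: same steel block 26 x 30 x 48 mm, but its nose is two thin prongs, 6 mm thick, 16 mm long, one near each side. Origin at the centre of its underside
- blade_jaw: jaw to be left alone: same steel block 26 x 30 x 48 mm, but its nose is one thin upright blade, 6 mm thick, 16 mm long, in the middle. Origin at the centre of its underside
- camera_head: inspection camera, grey box 44 x 44 x 70 mm long with round black lens, 250 to 300 mm above the table. Origin at the centre of the lens's front. Its x axis runs from the work into the lens (it looks along -x), 17 to 34 deg above level, away from the robot; y level, z up in its picture. A part shown properly has its x, y, z parallel to these. Height and tilt vary by run, then stay
- camera_stand: the camera's stand, fixed: steel foot 120 x 120 x 14 mm and an upright post 20 mm across, 339 mm high, both centred at x = +95 mm; a bracket from the post holds the lens at its +y side. Origin on the table straight below the centre of the lens's front, x level, away from the work
- oil_bottle: small white oil bottle, 44 mm across, 110 mm high, standing; to be left alone. Origin at the centre of its underside
- wrench: steel wrench, 160 mm long, lying flat along its x; to be left alone
Mind the look-alikes: they are no part of the job. Leave any brown look-alike of the collar_jaw alone.

How it is judged:
By the outcome, as a careful person would: the job done as asked, in the order asked, and still so for the second after the job is handed in, while the arm keeps its last pose, push and grip.
It also fails if it takes over 42 s, if anything falls off the work surface, if the arm or the gripper's body presses on something with over 40 N, if the wrist force passes 120 N, or if a joint passes its speed limit or range.

## Robot

A 6-joint arm with a two-finger parallel gripper is mounted at the origin on the work surface. World frame = base frame: x ahead of the robot, y to its left, z up, the work surface at z = 0. Lengths are in m, angles in degrees, forces in N, time in s.
With the tool pointing down it reaches from about 0.25 to 0.725 m from the base axis. Payload 9.7 kg.
Tool frame: the origin (TCP) lies midway between the tips of the shut fingers; the grasp point (between the pads) lies 19 mm behind it; z points along the fingers, y is the line along which they close (so a half turn about z gives the same grasp; the last joint's range is limited). The gripper opens to 85 mm and grips with 20 to 120 N. Pads are 22 mm wide; open, the fingers measure 114 mm over their backs; the gripper's body (76 mm by 85 mm) begins 54 mm behind the grasp point. The pads swing forward as they close: fully open they stand 13 mm farther back than shut.
Start: joints at [74.886, 4.979, 10.078, 95.1, 0, 90], TCP at [0.143, 0.531, 0.206] pointing down, gripper open.
Joint ranges: [-179.16, 179.16], [-48.56, 103.87], [-65.8, 70.77], [-126.05, 130.52], [-82.76, 87.17], [-180, 180]. Speed limits (degrees/s): [127.2, 127.2, 147.25, 180, 180, 180].

## Interface

Orientations are given as [roll, pitch, yaw] about the fixed x, y, z axes, in that order (R = Rz(yaw) Ry(pitch) Rx(roll)).
In Python, from workcell import readout, imaging, bot, spotter gives the robot as it stands.
- The arm moves only by the shell command python3 -m jog 'ROWS' [FORCE]. ROWS is JSON, a list of rows, each an object with "rotation": the turn, a rotation vector about the world's x, y, z in degrees, a list of three; "translation": the shift along the world's x, y, z in mm, a list of three; "grip": the finger opening in mm, from 0 to 85.4. In form: [{"rotation": [wx, wy, wz], "translation": [dx, dy, dz], "grip": grip}, ...]. A call has 1 to 20 rows; each row is the pose to reach, as a shift and turn from the pose commanded when the call began; what a row does not reach only later rows make up. A row lasts 1/10 s, in which the tool goes at most 50 mm and 8.59 degrees, less where a joint would pass 70% of its speed; a pose out of reach is approached as far as the arm can. A call with a gripper value outside its range is refused whole. The fingers move at their own pace and stop on an object; FORCE is the grip in N (left out, the last holds). Time passes only in rows, so rows that repeat a pose let the fingers close. It gives the time, the measured TCP pose, the force, the opening and the grip force at its end, in the units of the state.
- readout.get_obs(): the state, without advancing time (a new reading comes with each control period).
- imaging.camera(name): name is "side" or "top"; returns (picture, depth): 384x512x3 uint8, red, green, blue; 384x512 float32, m along the optical axis (not along the pixel's ray), 0 where there is no reading.
- imaging.camera_info(name): a dict with "vertical_fov" (degrees; the focal length in pixels is half the picture's height over the tangent of half this angle, whatever the lens; pixels are square), "cx", "cy" (the principal point, pixels), "extrinsics" (4x4, takes a point from camera to world coordinates). Camera axes: x right, y down, z forward; pixel columns grow to the right and rows downward; lengths in m; the calibration is good to about 2 mm. A picture is of the moment at which its call begins. camera_info takes no time and is no camera call.
- bot.job_done(): hands the job in; it is judged then, once.
Trained networks look in the newest picture that a camera, given by its name, has taken for a name from the list of things; names that differ only in an ending like _2 or _b are one class to them, and where a whole thing is asked for, a point or a joint stands for the part that bears it (a point fixed in the world has none). Each returns a list of dicts, best first, with "confidence" (0 to 1); they miss things now and then, are a little off and sometimes report something else, mostly with a low value. They report only what shows in the picture. A call takes as long as a camera call. They do not tell look-alikes from the thing itself.
- spotter.spot_in(camera, target): "box" ([centre column, centre row, width, height] in pixels, round what is visible of it).
- spotter.mark_of(camera, target): "uv" ([column, row] in pixels: a listed point, or the origin of a listed thing).
The state is a dict: "time": time; "q": joint angles; "qd": joint speeds; "joint_efforts": joint torques, N m; "ee_pos": TCP position; "tcp_rot": TCP orientation; "wrist_force": force on the tool from outside, world axes, zero at the start; "torque": the same for the moment, N m; "opening": finger opening in m; "grasp_force": force on a finger pad.
Only numpy, scipy, OpenCV 4.12 (cv2) and the standard library are available. Lean on these libraries where they do the work, as an engineer would, in place of code of your own. Each camera call takes 0.05 s, during which the arm holds its last target. There are 200 camera calls.

## Working session

There is one attempt and no reset: what is moved stays moved. The work goes in short steps, Python scripts to look and compute and a shell command to move; the robot and the scene stay as the last step left them, time stands still between calls to the robot, and variables do not carry over. Pictures are saved under pics/ and viewed, at most 11 in all, crops included, and the job is handed in when it is done.

```bash
ls; mkdir -p pics; cat > h.py <<'E'
import numpy as np, cv2
from workcell import readout, imaging, bot, spotter
def K(n):
    i=imaging.camera_info(n); f=192/np.tan(np.radians(i["vertical_fov"])/2)
    return f,i["cx"],i["cy"],np.array(i["extrinsics"])
def ray(n,uv):
    f,cx,cy,E=K(n); d=E[:3,:3]@np.array([(uv[0]-cx)/f,(uv[1]-cy)/f,1]); return E[:3,3],d
def onz(n,uv,z):
    o,d=ray(n,uv); return o+d*(z-o[2])/d[2]
def dep(n,uv,D):
    o,d=ray(n,uv); return o+d*D[int(round(uv[1])),int(round(uv[0]))]
def tri(n1,a,n2,b):
    o1,d1=ray(n1,a);o2,d2=ray(n2,b); s=np.linalg.lstsq(np.c_[d1,-d2],o2-o1,rcond=None)[0]
    p,q=o1+s[0]*d1,o2+s[1]*d2; return (p+q)/2,np.linalg.norm(p-q)
def proj(n,P):
    f,cx,cy,E=K(n); c=E[:3,:3].T@(np.asarray(P)-E[:3,3]); return np.array([cx+f*c[0]/c[2],cy+f*c[1]/c[2]])
def cloud(n,D):
    f,cx,cy,E=K(n); v,u=np.mgrid[:384,:512]; c=np.stack([(u-cx)/f*D,(v-cy)/f*D,D],-1); return c@E[:3,:3].T+E[:3,3]
E
python3 - <<'E'
from h import *
np.set_printoptions(precision=4,suppress=True)
print(readout.get_obs()["time"])
for n in("side","top"):
    p,D=imaging.camera(n); cv2.imwrite(f"pics/{n}0.png",p[...,::-1]); np.savez(f"{n}0.npz",p=p,D=D)
    print(n,K(n)[0],K(n)[3])
    C=cloud(n,D)
    for t in["case","pocket_row","lock_grip","collar_jaw","collar_mouth","collar_back","fork_jaw","blade_jaw","camera_head","camera_stand","oil_bottle","wrench"]:
        for r in spotter.mark_of(n,t)[:3]:
            u,v=r["uv"]; 
            print(t,np.round([u,v],1),round(r["confidence"],2),C[int(np.clip(round(v),0,383)),int(np.clip(round(u),0,511))])
print(readout.get_obs()["time"])
E
```

```text
pics
0.0
side 448.4696285108352 [[ 0.7003 -0.3536  0.62   -0.2944]
 [-0.7137 -0.3586  0.6017 -0.8088]
 [ 0.0096 -0.8639 -0.5036  0.8662]
 [ 0.      0.      0.      1.    ]]
case [302.4 269.6] 0.66 [ 0.5115 -0.2058  0.0202]
pocket_row [307.8 260.1] 0.84 [ 0.5485 -0.1971  0.0306]
lock_grip [305.5 240.2] 0.85 [ 0.5497 -0.1833  0.0951]
collar_jaw [373.4 324.3] 0.59 [ 0.4831 -0.4593  0.0155]
collar_jaw [380.4 304.2] 0.58 [ 0.5595 -0.4335  0.0124]
collar_jaw [330.7 271.5] 0.51 [ 0.5603 -0.272   0.0235]
collar_mouth [384.5 285.1] 0.58 [ 0.6459 -0.3961 -0.0006]
collar_mouth [361.8 318.5] 0.54 [ 0.4923 -0.423   0.0028]
collar_mouth [336.6 259.2] 0.45 [ 0.5826 -0.2727  0.0582]
collar_back [385.1 298.6] 0.64 [ 0.5635 -0.4424  0.0336]
collar_back [382.  311.5] 0.58 [ 0.5015 -0.468   0.0498]
collar_back [329.5 266.6] 0.51 [ 0.5584 -0.268   0.0406]
fork_jaw [288.7 253.9] 0.48 [ 0.541  -0.1306  0.0196]
camera_head [238.4 127.9] 0.63 [0.6972 0.2542 0.2683]
camera_head [302.  268.3] 0.34 [ 0.5213 -0.1979  0.0171]
camera_stand [307.3 241.6] 0.43 [ 0.5441 -0.1916  0.0953]
oil_bottle [186.9 236. ] 0.64 
[... 683 characters left out ...]
.1 184.7] 0.48 [ 0.5921 -0.4127  0.0475]
collar_mouth [334.1 180.3] 0.44 [ 0.6115 -0.2587  0.0227]
collar_back [384.6 192.7] 0.68 [ 0.5648 -0.4299  0.045 ]
collar_back [393.4 208.1] 0.68 [ 0.5129 -0.4547  0.0484]
fork_jaw [290.8 196.9] 0.46 [ 0.5425 -0.1048  0.0648]
blade_jaw [314.6 192.9] 0.49 [ 0.5527 -0.1821  0.0967]
camera_head [173.2 135.4] 0.82 [0.6942 0.2647 0.2702]
camera_head [337.3 192.8] 0.21 [ 0.5588 -0.261   0.0654]
camera_stand [188.3 155. ] 0.63 [ 0.699   0.2621 -0.0029]
camera_stand [131.8 207.7] 0.19 [0.5019 0.4487 0.0098]
oil_bottle [208.2 244.9] 0.74 [0.3755 0.1697 0.0803]
wrench [131.3 207. ] 0.69 [0.5061 0.4542 0.0037]
wrench [187.4 155. ] 0.15 [0.6967 0.2642 0.0065]
1.3
```

```bash
python3 - <<'E'
from h import *
a=cv2.imread("pics/side0.png"); b=cv2.imread("pics/top0.png")
cv2.imwrite("pics/a.png",cv2.resize(a[190:350,230:430],None,fx=4,fy=4,interpolation=2)[:600])
t=cv2.resize(b[100:270,120:410],None,fx=2.75,fy=2.75,interpolation=2); cv2.imwrite("pics/b.png",t)
E
```

```text
(no output)
```

View pics/a.png

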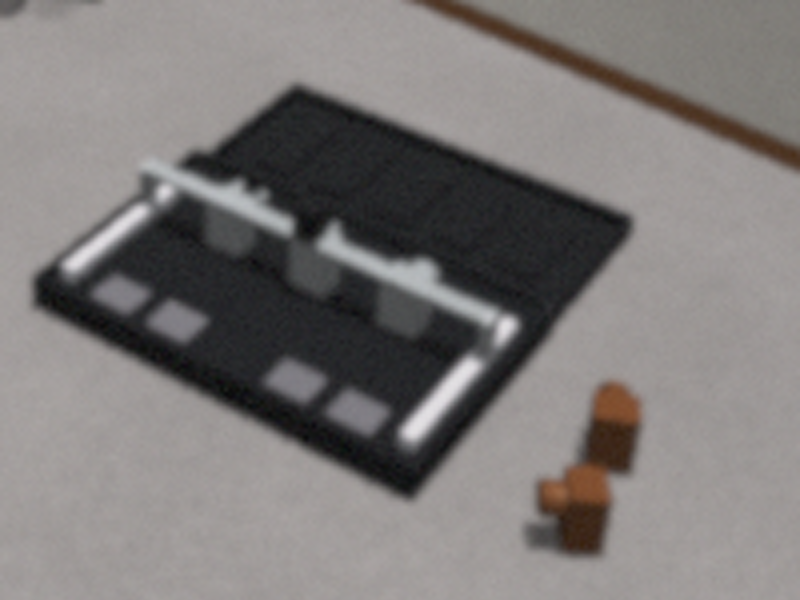

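View pics/b.png

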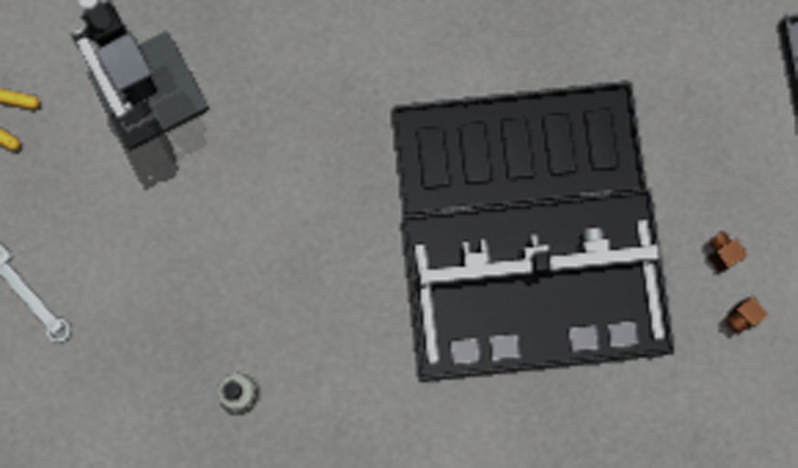

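View pics/side0.png

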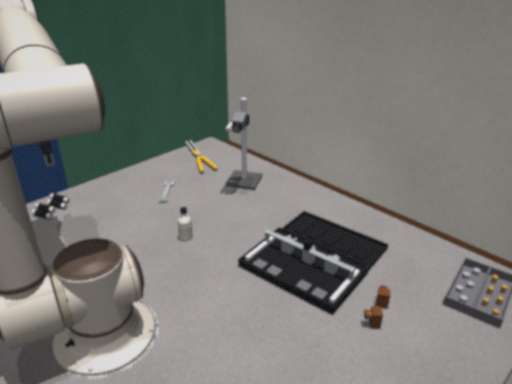

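```bash
python3 - <<'E'
from h import *
np.set_printoptions(precision=4,suppress=True)
im=[]
for n in("side","top"):
    z=np.load(f"{n}0.npz"); D=z["D"]; p=z["p"]; C=cloud(n,D); ok=D>0
    x,y,h=C[...,0],C[...,1],C[...,2]
    tab=ok&(h<.01)&(x>.3)&(x<.7)&(y>0)&(y<.4); print(n,"table z",np.median(h[tab]),h[tab].std())
    m=ok&(h>.011)&(h<.045)&(x>.38)&(x<.9)&(y>-.39)&(y<0.02)
    r=cv2.minAreaRect((C[m][:,:2]*1000).astype(np.float32)); print("case",m.sum(),r)
    dark=(p.max(-1)<75)&ok&(x>.38)&(x<.9)&(y>-.39)&(y<0.02)&(h<.05)
    k=cv2.morphologyEx(dark.astype(np.uint8),cv2.MORPH_OPEN,np.ones((3,3)))
    nl,L,S,_=cv2.connectedComponentsWithStats(k); i=1+S[1:,4].argmax(); cn=cv2.findContours((L==i).astype(np.uint8),0,1)[0]
    cn=max(cn,key=cv2.contourArea); hu=cv2.convexHull(cn)[:,0]; q=cv2.approxPolyDP(hu,5,True)[:,0]; print("hull uv",q.tolist())
    b=ok&(h>.056)&(h<.078)&(x>.45)&(x<.65)&(y>-.36)&(y<0)&(p.min(-1)>110)
    P=C[b]; c=np.median(P,0); vx,vy,x0,y0=cv2.fitLine(P[:,:2].astype(np.float32),cv2.DIST_HUBER,0,1e-4,1e-4).ravel(); print("bar",b.sum(),np.degrees(np.arctan2(vy,vx)),x0,y0,c, P[:,1].min(),P[:,1].max())
    g=ok&(h>.083)&(h<.11)&(x>.45)&(x<.65)&(y>-.3)&(y<-.1); print("grip",g.sum(),C[g].mean(0) if g.any() else 0,np.percentile(C[g],[5,95],0) if g.any() else 0)
    c=ok&(h>.2)&(h<.4)&(x>.6)&(x<.9)&(y>.15)&(y<.4); v,u=np.nonzero(c); print("cam px",u.min(),u.max(),v.min(),v.max(),c.sum())
    u0,v0=(225,85) if n=="side" else (140,95); im.append(cv2.resize(p[v0:v0+75,u0:u0+50,::-1],(400,600),interpolation=cv2.INTER_CUBIC))
    f=ok&(h>.008)&(h<.022)&(x>.6)&(x<.95)&(y>.1)&(y<.42); print("foot",f.sum(),cv2.minAreaRect((C[f][:,:2]*1000).astype(np.float32)))
cv2.imwrite("pics/cam.png",np.hstack(im))
E
```

```text
side table z -0.0004807392989241155 0.001948454274898775
case 6041 ((604.8441162109375, -182.82176208496094), (365.8883361816406, 323.16546630859375), 7.16323709487915)
hull uv [[239, 259], [302, 213], [386, 244], [333, 313], [245, 269]]
bar 409 -82.59128 0.54812866 -0.17512128 [ 0.5538 -0.2121  0.0655] -0.3369501364007537 -0.043620202484056736
grip 63 [ 0.5479 -0.1924  0.0924] [[ 0.5376 -0.2004  0.0837]
 [ 0.56   -0.1822  0.0971]]
cam px 226 249 98 136 465
foot 440 ((779.875244140625, 311.74102783203125), (131.1835479736328, 121.38275146484375), 31.236778259277344)
top table z -0.0001393215475360421 0.00341495744754326
case 6175 ((651.5799560546875, -192.17897033691406), (493.7906188964844, 353.6526794433594), 6.068497180938721)
hull uv [[349, 131], [364, 228], [273, 238], [263, 139]]
bar 443 -83.18087 0.5489804 -0.17424281 [ 0.552  -0.1873  0.0656] -0.33277285892285097 -0.040294532461401716
grip 45 [ 0.5478 -0.1868  0.0955] [[ 0.5373 -0.1955  0.0884]
 [ 0.5597 -0.1787  0.1013]]
cam px 146 176 96 142 718
foot 753 ((774.5551147460938, 259.4666442871094), (317.3290710449219, 349.1285400390625), 89.97684478759766)
```

View pics/cam.png

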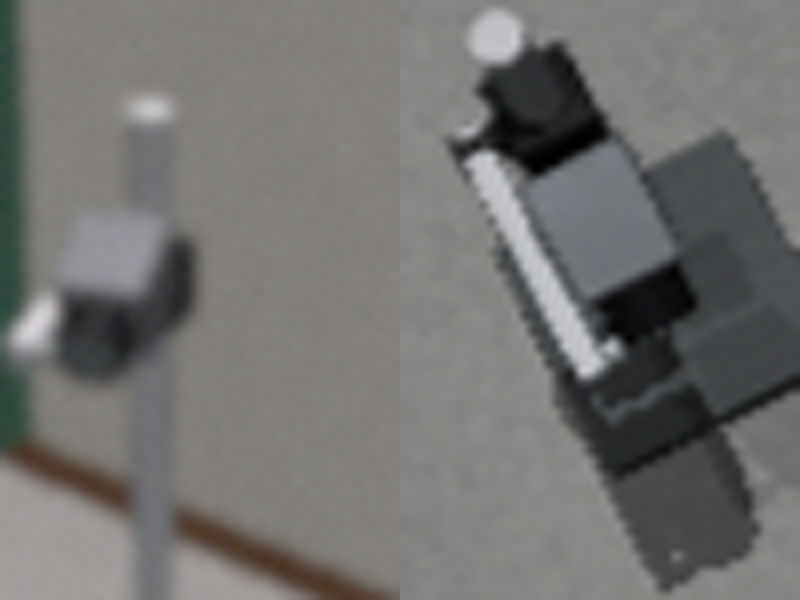

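```bash
python3 - <<'E'
from h import *
np.set_printoptions(precision=4,suppress=True)
P,e=tri("side",(243.7,98.3),"top",(151.9,99.4)); print("post",P,e, onz("side",(243.7,98.3),.339),onz("top",(151.9,99.4),.339))
L,e=tri("side",(238.4,127.9),"top",(173.2,135.4)); print("lens",L,e)
for Q in(P,):
    d=Q-L; print("dist",np.hypot(*d[:2]),"yaw",np.degrees(np.arctan2(d[1],d[0])))
for n in("side","top"):
    z=np.load(f"{n}0.npz"); D=z["D"]; p=z["p"].astype(int); C=cloud(n,D)
    v,u=np.mgrid[:384,:512]
    poly=np.array([[85,215],[165,215],[150,290],[65,290]])/8+[225,85] if n=="side" else np.array([[135,180],[210,145],[270,245],[200,290]])/8+[140,95]
    m=np.zeros((384,512),np.uint8); cv2.fillPoly(m,[np.round(poly).astype(int)],1); m=(m>0)&(D>0)
    Q=C[m]; Q=Q[np.abs(Q[:,2]-np.median(Q[:,2]))<.04]
    c=np.median(Q,0)
    for _ in range(5):
        w=Q[np.abs((Q-c)@(nrm if _ else np.zeros(3)))<.006]; c=w.mean(0); nrm=np.linalg.svd(w-c)[2][2]; nrm*=np.sign(nrm[2])
    print(n,"top face",len(Q),len(w),c,nrm,"tilt",np.degrees(np.arccos(nrm[2])),"az of -nrm",np.degrees(np.arctan2(-nrm[1],-nrm[0])))
    # foot
    f=(np.abs(C[...,2]-.014)<.007)&(D>0)&(np.hypot(C[...,0]-P[0],C[...,1]-P[1])<.1)&(p.max(-1)<115)
    k=cv2.morphologyEx(f.astype(np.uint8),cv2.MORPH_OPEN,np.ones((3,3)))>0
    print("foot",k.sum(),cv2.minAreaRect((C[k][:,:2]*1000).astype(np.float32)))
# top-view foot corners and face edges (z=.014)
for c in((325,130),(440,0),(212,475),(400,375)):
    pass
for a,b in(((173,480),(395,375)),((325,132),(400,265)),((105,270),(212,475))): # foot edges in crop px
    A=onz("top",np.array(a)/8+[140,95],.014);B=onz("top",np.array(b)/8+[140,95],.014); d=B-A; print("edge",A[:2],B[:2],np.degrees(np.arctan2(d[1],d[0]))%90)
# case corners
c=[onz("top",(349,131),.018),onz("top",(263,139),.018),onz("top",(364,228),.014),onz("top",(273,238),.014)]
for i,j in((0,1),(2,0),(3,1),(2,3)): d=c[j]-c[i]; print("case edge",i,j,np.linalg.norm(d[:2]),np.degrees(np.arctan2(d[1],d[0])),c[i][:2])
# bar / jaws
for n in("side","top"):
    z=np.load(f"{n}0.npz"); D=z["D"]; C=cloud(n,D); p=z["p"]
    m=(D>0)&(C[...,2]>.03)&(C[...,2]<.056)&(np.hypot(C[...,0]-.56,C[...,1]+.262)<.05); print(n,"rjaw",m.sum(),C[m].mean(0),np.percentile(C[m],[5,95],0))
E
```

```text
post [0.7802 0.3145 0.3404] 0.004633274354293363 [0.7854 0.3166 0.339 ] [0.7789 0.3163 0.339 ]
lens [0.6985 0.2615 0.2656] 0.010834666449815688
dist 0.0973692394385385 yaw 32.970832975171376
side top face 114 106 [0.7297 0.2806 0.2941] [-0.3157 -0.2071  0.926 ] tilt 22.182081569662053 az of -nrm 33.27083863767726
foot 410 ((778.000244140625, 310.768310546875), (124.7163314819336, 118.92323303222656), 29.22907066345215)
top top face 180 176 [0.7261 0.2835 0.2948] [-0.3554 -0.2092  0.911 ] tilt 24.353161218017743 az of -nrm 30.485372063819707
foot 595 ((778.7184448242188, 317.0283508300781), (122.70831298828125, 119.50992584228516), 29.724327087402344)
edge [0.6933 0.3535] [0.7432 0.2565] 27.21619466327688
edge [0.8561 0.2929] [0.7943 0.2563] 30.591941648449733
edge [0.7897 0.3891] [0.6959 0.3362] 29.407058233151872
case edge 0 1 0.3099720691046653 96.44547732251054 [ 0.792  -0.3153]
case edge 2 0 0.349702815282567 7.771726498645921 [ 0.4455 -0.3625]
case edge 3 1 0.3539547440753355 6.467426656346492 [ 0.4055 -0.0471]
case edge 2 3 0.31796016362586305 97.22856725795344 [ 0.4455 -0.3625]
side rjaw 97 [ 0.5669 -0.266   0.0443] [[ 0.5558 -0.2783  0.032 ]
 [ 0.5962 -0.2518  0.0545]]
top rjaw 31 [ 0.5822 -0.2555  0.0498] [[ 0.5672 -0.272   0.0353]
 [ 0.5955 -0.2455  0.0557]]
```

```bash
python3 - <<'E'
from h import *
np.set_printoptions(precision=1,suppress=True,linewidth=150)
yaw,t=np.radians(30.),np.radians(23.)
X=np.array([np.cos(t)*np.cos(yaw),np.cos(t)*np.sin(yaw),np.sin(t)]);Y=np.array([-np.sin(yaw),np.cos(yaw),0]);Z=np.cross(X,Y)
R=np.c_[X,Y,Z]; L=np.array([.697,.2675,.258])
for n in("side","top"):
    z=np.load(f"{n}0.npz"); D=z["D"]; p=z["p"]; C=cloud(n,D)
    H=(C-L)@R*1000
    us,vs=(range(226,252,2),range(108,136,2)) if n=="side" else (range(145,180,2),range(99,146,2))
    print(n,"u",list(us))
    for v in vs: print(v," ".join("%4d,%3d,%3d:%3d"%(*np.clip(H[v,u],-99,199),p[v,u].mean()) if D[v,u]>0 and abs(H[v,u]).max()<150 else "    .    %3d    "%p[v,u].mean() for u in us))
E
```

```text
side u [226, 228, 230, 232, 234, 236, 238, 240, 242, 244, 246, 248, 250]
108     .     66         .    105         .    129         .    128         .    126         .    129         .    130         .    118      101,  1,  9:112  100, -6, 10:115  102,-13,  9:119     .    128         .    126    
110     .     63         .    102         .    130         .    128         .    129         .    130         .    128         .    125       99,  2,  1:115   97, -6,  4:116  108,-10, -4:118     .    125         .    123    
112     .     65         .    101         .    127         .    127         .    135       67, 13, 19:146   72,  8, 15:142   65, -2, 23:145   72, -6, 17:142     .    136      103,-10,-10:119     .    124         .    126    
114     .     62         .    100         .    128         .    130       56, 17, 19:140   51,  8, 25:149   55,  2, 22:150   57, -4, 21:150   59,-10, 20:150   60,-17, 20:139   65,-23, 16:102     .    102         .    122    
116     .     61         .    100         .    128         .    135       47, 15, 18:146   44,  7, 22:150   48,  1, 19:151   51
[... 8954 characters left out ...]
    .     40         .     29         .     66         .     72         .     68    
143     .    136         .    135         .    135         .    137         .    134         .    136         .    136         .     91         .     43         .     45         .     40         .     41         .     41         .     67         .     71         .     48         .     63         .     67    
145     .    133         .    131         .    133         .    134         .    135         .    136         .    138         .     94         .     54         .     40         .     53         .     67         .     75         .     60         .     39         .     28         .     29         .     67
```

```bash
python3 - <<'E'
from h import *
from scipy.spatial.transform import Rotation as R
s=readout.get_obs(); print({k:np.round(s[k],3).tolist() for k in s})
print(R.from_euler("xyz",s["tcp_rot"],degrees=True).as_matrix().round(3))
E
python3 -m jog --help | head -20
```

```text
{'time': 1.3, 'q': [74.885, 4.977, 10.08, 95.1, -0.001, 90.001], 'qd': [-0.039, -0.149, 0.075, 0.062, -0.015, 0.022], 'joint_efforts': [0.001, -52.01, 46.486, 0.002, 0.0, 0.0], 'ee_pos': [0.143, 0.531, 0.206], 'tcp_rot': [179.996, 0.001, 164.884], 'wrist_force': [0.049, 0.257, -0.336], 'torque': [-0.042, -0.014, -0.034], 'grasp_force': 0.0, 'opening': 0.086}
[[-0.965  0.261  0.   ]
 [ 0.261  0.965  0.   ]
 [-0.     0.    -1.   ]]invalid input: not JSON, or not a number
```

```bash
cat > st.py <<'E'
from h import *
s=readout.get_obs(); print({k:np.round(s[k],3 if k in("ee_pos","opening","time") else 1).tolist() for k in("time","q","ee_pos","tcp_rot","wrist_force","opening","grasp_force")})
E
python3 -m jog '[{"rotation":[0,0,0],"translation":[60,-120,0],"grip":60},{"rotation":[0,0,0],"translation":[60,-120,0],"grip":60},{"rotation":[0,0,0],"translation":[60,-120,0],"grip":60},{"rotation":[0,0,0],"translation":[60,-120,0],"grip":60}]'; python3 st.py
```

```text
time: 1.7
ee_pos: [0.2047, 0.4083, 0.2066]
tcp_rot: [179.9, 0.0, 164.7]
wrist_force: [-0.2, 0.1, 0.8]
opening: 0.0602
grasp_force: 0.0
{'time': 1.7, 'q': [63.4, -7.8, -2.3, 95.4, -0.0, 78.7], 'ee_pos': [0.205, 0.408, 0.207], 'tcp_rot': [179.9, 0.0, 164.7], 'wrist_force': [-0.2, 0.1, 0.8], 'opening': 0.06, 'grasp_force': 0.0}
```

```bash
python3 -m jog '[{"rotation":[0,0,8],"translation":[29,-50,0],"grip":50},{"rotation":[0,0,16],"translation":[58,-100,0],"grip":50},{"rotation":[0,0,22],"translation":[86,-150,0],"grip":50},{"rotation":[0,0,22],"translation":[115,-200,0],"grip":50},{"rotation":[0,0,22],"translation":[144,-250,0],"grip":50},{"rotation":[0,0,22],"translation":[173,-300,0],"grip":50},{"rotation":[0,0,22],"translation":[201,-350,0],"grip":50},{"rotation":[0,0,22],"translation":[230,-400,0],"grip":50},{"rotation":[0,0,22],"translation":[259,-450,0],"grip":50},{"rotation":[0,0,22],"translation":[288,-500,0],"grip":50},{"rotation":[0,0,22],"translation":[316,-550,0],"grip":50},{"rotation":[0,0,22],"translation":[345,-600,0],"grip":50},{"rotation":[0,0,22],"translation":[345,-600,0],"grip":50},{"rotation":[0,0,22],"translation":[345,-600,0],"grip":50},{"rotation":[0,0,22],"translation":[345,-600,0],"grip":50},{"rotation":[0,0,22],"translation":[345,-600,0],"grip":50}]'; python3 st.py
```

```text
time: 3.3
ee_pos: [0.5489, -0.1898, 0.2044]
tcp_rot: [179.9, -0.1, -173.2]
wrist_force: [-0.3, 1.3, 0.0]
opening: 0.0502
grasp_force: 0.0
{'time': 3.3, 'q': [-19.1, 9.4, 14.8, 95.5, 0.0, -25.9], 'ee_pos': [0.549, -0.19, 0.204], 'tcp_rot': [179.9, -0.1, -173.2], 'wrist_force': [-0.3, 1.3, 0.0], 'opening': 0.05, 'grasp_force': 0.0}
```

```bash
python3 -m jog '[{"rotation":[0,0,0],"translation":[0,0,-50],"grip":50},{"rotation":[0,0,0],"translation":[0,0,-90],"grip":50},{"rotation":[0,0,0],"translation":[0,0,-115],"grip":50},{"rotation":[0,0,0],"translation":[0,0,-131],"grip":50},{"rotation":[0,0,0],"translation":[0,0,-131],"grip":50},{"rotation":[0,0,0],"translation":[0,0,-131],"grip":10},{"rotation":[0,0,0],"translation":[0,0,-131],"grip":10},{"rotation":[0,0,0],"translation":[0,0,-131],"grip":10},{"rotation":[0,0,0],"translation":[0,0,-131],"grip":10},{"rotation":[0,0,0],"translation":[0,0,-131],"grip":10}]' 40; python3 st.py
```

```text
time: 4.3
ee_pos: [0.5486, -0.1891, 0.0751]
tcp_rot: [-180.0, 0.0, -173.1]
wrist_force: [0.2, 0.2, -0.1]
opening: 0.0101
grasp_force: 0.0
{'time': 4.3, 'q': [-19.0, 8.5, -0.5, 81.0, -0.0, -25.9], 'ee_pos': [0.549, -0.189, 0.075], 'tcp_rot': [-180.0, 0.0, -173.1], 'wrist_force': [0.2, 0.2, -0.1], 'opening': 0.01, 'grasp_force': 0.0}
```

```bash
python3 - <<'E'
from h import *
ims=[]
for n,(u0,v0) in(("side",(260,180)),("top",(260,150))):
    p,D=imaging.camera(n); np.savez(f"{n}1.npz",p=p,D=D); print(n,proj(n,[.5486,-.1891,.075]),proj(n,[.5486,-.1891,.094]))
    ims.append(cv2.resize(p[v0:v0+100,u0:u0+100,::-1],(400,400),interpolation=cv2.INTER_CUBIC))
    for r in spotter.mark_of(n,"lock_grip")[:2]: print(r)
cv2.imwrite("pics/grip1.png",np.hstack(ims))
print(tri("side",(305.5,240.2),"top",(315.6,193.8)))
E
```

```text
side [306.87879735 246.64654561] [307.30504837 241.33639466]
{'uv': [308.1, 242.6], 'confidence': 0.93}
{'uv': [335.5, 259.4], 'confidence': 0.55}
top [316.23285974 195.21284124] [316.99603576 194.38287385]
(array([ 0.54939869, -0.18340203,  0.09486673]), np.float64(0.0026286428116892337))
```

View pics/grip1.png

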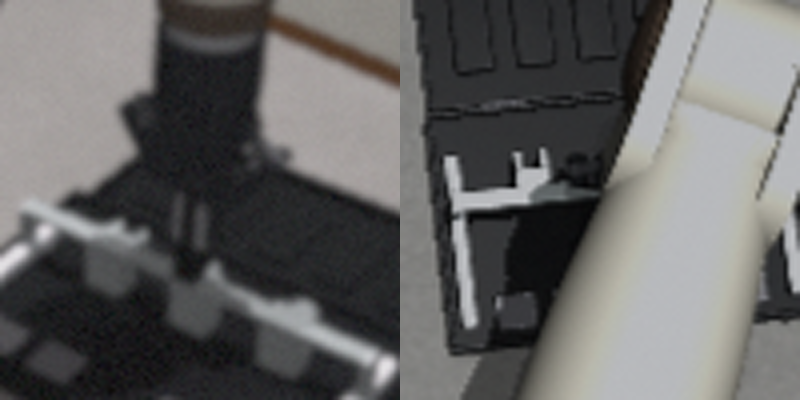

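```bash
python3 - <<'E'
from h import *
for k in(0,1):
    z=np.load(f"side{k}.npz"); C=cloud("side",z["D"])*1000; p=z["p"]
    print(k)
    for v in range(232,258,2): print(v," ".join("%3d,%4d,%3d:%3d"%(*np.clip(C[v,u],-999,999),p[v,u].mean()) for u in range(298,320,2)))
E
```

```text
0
232 656, -69, 11: 28 660, -74, 12: 35 665, -78, 11: 35 672, -81, 10: 32 682, -82,  5: 39 685, -88,  6: 40 692, -91,  4: 36 688,-102, 12: 42 690,-108, 14: 37 694,-113, 14: 40 701,-116, 12: 40
234 653, -72,  6: 39 659, -75,  5: 35 660, -83,  8: 34 666, -86,  7: 36 673, -89,  5: 34 681, -91,  2: 40 677,-103, 10: 38 681,-107, 10: 37 682,-114, 13: 40 685,-120, 15: 40 694,-121, 10: 37
236 621, -97, 28: 31 628,-100, 25: 29 656, -87,  4: 36 661, -90,  3: 38 662, -98,  7: 39 665,-104,  9: 35 664,-112, 14: 32 668,-118, 14: 35 674,-121, 13: 37 682,-123, 10: 38 687,-127,  9: 37
238 624, -96, 18: 42 625,-102, 20: 32 621,-113, 28: 28 628,-116, 26: 35 652,-106,  9: 35 561,-181, 94: 30 667,-111,  4: 29 665,-120,  9: 28 667,-127, 12: 33 670,-132, 13: 32 681,-132,  7: 35
240 614,-104, 19: 47 619,-107, 18: 37 623,-113, 19: 32 626,-118, 20: 37 549,-183, 95: 40 554,-187, 94: 35 557,-191, 95: 35 562,-195, 94: 34 663,-130,  7: 37 666,-135,  8: 35 672,-139,  7: 35
242 603,-113, 22:111 610,-115, 19: 69 615,-119, 19: 44 540,-183, 92: 31 542,-189, 95: 32 547,-192, 94: 42 552,-195, 93: 33 561,-196, 89: 32 632
[... 3171 characters left out ...]
, 59: 64 539,-193, 70: 53 541,-198, 71: 49 552,-198, 65: 80 556,-202, 66:101 561,-206, 65:116 613,-176, 20: 96 619,-180, 19: 63
252 568,-142, 18: 33 572,-147, 18: 41 577,-151, 18: 63 545,-182, 53: 78 548,-187, 54: 77 545,-197, 61: 75 547,-202, 63: 87 551,-206, 63: 91 551,-213, 67: 98 556,-216, 66:111 562,-219, 65:120
254 559,-150, 20: 27 564,-153, 19: 30 566,-159, 21: 58 548,-180, 43: 79 549,-187, 47: 82 550,-194, 50: 80 550,-201, 53: 82 546,-210, 61: 82 544,-218, 67: 88 551,-221, 64: 90 551,-227, 68:108
256 551,-156, 20: 26 553,-162, 22: 25 556,-168, 24: 64 547,-182, 37: 81 549,-187, 39: 83 546,-197, 47: 82 551,-200, 46: 81 556,-204, 44: 78 569,-202, 36: 78 545,-226, 63: 69 552,-228, 60: 78
```

```bash
python3 - <<'E'
from h import *
a=cv2.imread("pics/side0.png"); y=np.array([.261,.965,0]); T=np.array([.143,.531,.206])
for d in(0,.013,.03):
    for s in(-.045,.045): print(d,s,proj("side",T+y*s+[0,0,d]).round(1))
b=np.load("side1.npz")["p"][...,::-1]
cv2.imwrite("pics/f.png",np.hstack([cv2.resize(a[175:235,20:80],(400,400),interpolation=2),cv2.resize(b[215:265,280:330],(400,400),interpolation=2)]))
T=np.array([.5486,-.1891,.0751]);y=np.array([-.12,.993,0])
print([proj("side",T+y*s+[0,0,d]).round(1).tolist() for d in(0,.02,.04,.06) for s in (-.015,-.005,.005,.015)])
E
```

```text
0 -0.045 [ 51.8 175.4]
0 0.045 [ 47.2 163.8]
0.013 -0.045 [ 50.8 171.7]
0.013 0.045 [ 46.2 160.2]
0.03 -0.045 [ 49.6 166.7]
0.03 0.045 [ 45.  155.4]
[[311.3, 248.6], [308.4, 247.3], [305.4, 246.0], [302.5, 244.7], [311.8, 243.0], [308.8, 241.7], [305.8, 240.4], [302.9, 239.1], [312.3, 237.3], [309.3, 236.0], [306.3, 234.7], [303.3, 233.4], [312.8, 231.5], [309.8, 230.2], [306.7, 228.9], [303.7, 227.7]]
```

View pics/f.png

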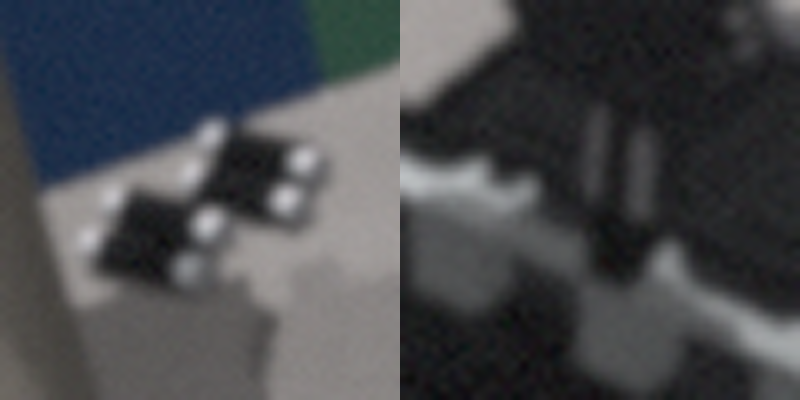

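```bash
python3 -m jog '[{"rotation":[0,0,0],"translation":[0,0,0],"grip":46},{"rotation":[0,0,0],"translation":[0,0,0],"grip":46},{"rotation":[0,0,0],"translation":[0,0,0],"grip":46},{"rotation":[0,0,0],"translation":[0,0,0],"grip":46}]'; python3 - <<'E'
from h import *
p,D=imaging.camera("side"); np.savez("side2.npz",p=p,D=D)
D0=np.load("side0.npz")["D"]; C=cloud("side",D)*1000
d=np.abs(p.astype(int)-np.load("side0.npz")["p"]).sum(-1)
for v in range(224,256,2): print(v," ".join("%3d,%4d,%3d:%3d%s"%(*np.clip(C[v,u],-999,999),p[v,u].mean(),"*" if D0[v,u]-D[v,u]>.02 else " ") for u in range(294,326,2)))
E
```

```text
time: 4.9
ee_pos: [0.5484, -0.189, 0.0747]
tcp_rot: [-180.0, -0.0, -173.1]
wrist_force: [-0.6, 0.6, -0.1]
opening: 0.0462
grasp_force: 0.0
224 690, -23,  4: 38  693, -30,  6: 35  532,-163,149: 31* 535,-168,150: 38* 544,-168,146: 28* 554,-168,141: 30* 709, -59, 12: 40  717, -62, 10: 41  718, -69, 13: 39  725, -72, 11: 35  538,-214,171: 32* 540,-219,173: 29* 546,-222,171: 32* 556,-221,166: 30* 564,-222,163: 39* 763, -94,  3: 31 
226 681, -31,  4: 40  684, -37,  5: 38  537,-160,138: 52* 539,-166,140: 45* 544,-169,139: 30* 554,-168,134: 31* 703, -65, 10: 39  708, -68,  9: 37  710, -75, 12: 37  720, -76,  7: 37  538,-215,165: 34* 536,-222,169: 33* 545,-223,165: 27* 561,-218,155: 28* 561,-225,158: 36* 544,-243,176: 24*
228 669, -41,  7: 38  667, -51, 13: 40  541,-158,128: 61* 534,-170,137: 50* 545,-169,132: 30* 558,-166,124: 37* 692, -73, 11: 39  698, -77, 10: 36  705, -80,  8: 38  711, -83,  7: 40  721, -85,  3: 36  540,-220,160: 33* 542,-226,162: 33* 554,-224,155: 28* 556,-229,156: 33* 546,-242,168: 34*
230 658, -51,  9: 33  657, -59, 13: 35  538,-160,124: 61* 537,-168,128: 51* 547,-168,
[... 3009 characters left out ...]
, 67:101  560,-206, 66:110  610,-178, 23: 91  620,-179, 17: 66  623,-184, 19: 45  628,-188, 18: 39  629,-194, 21: 32 
252 560,-133, 18: 31  564,-138, 18: 29  567,-143, 19: 31  568,-150, 23: 37  573,-154, 22: 63  547,-181, 51: 80  550,-186, 52: 77  543,-198, 63: 78  544,-204, 66: 86  550,-207, 64: 88  555,-210, 63: 92  553,-219, 69:118  559,-221, 67:131  615,-190, 19:108  619,-195, 20: 70  622,-200, 20: 52 
254 550,-142, 20: 18  558,-143, 17: 23  561,-149, 18: 22  563,-155, 21: 31  570,-157, 18: 57  550,-179, 42: 79  552,-185, 44: 82  550,-193, 49: 82  550,-201, 54: 85  545,-211, 62: 80  547,-217, 64: 86  553,-219, 62:100  555,-225, 64:124  557,-230, 66:128  563,-233, 64:126  614,-206, 20:114
```

```bash
python3 -m jog '[{"rotation":[0,0,0],"translation":[0,0,-10],"grip":46},{"rotation":[0,0,0],"translation":[0,0,-20],"grip":46},{"rotation":[0,0,0],"translation":[0,0,-20],"grip":46},{"rotation":[0,0,0],"translation":[0,0,-20],"grip":12},{"rotation":[0,0,0],"translation":[0,0,-20],"grip":12},{"rotation":[0,0,0],"translation":[0,0,-20],"grip":12},{"rotation":[0,0,0],"translation":[0,0,-20],"grip":12},{"rotation":[0,0,0],"translation":[0,0,-20],"grip":12}]' 40; python3 st.py
```

```text
time: 5.75
ee_pos: [0.5481, -0.1869, 0.0549]
tcp_rot: [179.8, -0.0, -173.0]
wrist_force: [-2.6, 10.9, 1.8]
opening: 0.0186
grasp_force: 42.1
{'time': 5.75, 'q': [-18.9, 8.8, -2.4, 78.9, 0.2, -25.9], 'ee_pos': [0.548, -0.187, 0.055], 'tcp_rot': [179.8, -0.0, -173.0], 'wrist_force': [-2.6, 10.9, 1.8], 'opening': 0.019, 'grasp_force': 42.1}
```

```bash
python3 -m jog '[{"rotation":[0,0,0],"translation":[-10,1,0],"grip":12},{"rotation":[0,0,0],"translation":[-20,0,0],"grip":12},{"rotation":[0,0,0],"translation":[-30,-1,0],"grip":12},{"rotation":[0,0,0],"translation":[-40,-3,0],"grip":12},{"rotation":[0,0,0],"translation":[-50,-4,0],"grip":12},{"rotation":[0,0,0],"translation":[-57,-5,0],"grip":12},{"rotation":[0,0,0],"translation":[-57,-5,0],"grip":12},{"rotation":[0,0,0],"translation":[-57,-5,0],"grip":12}]'
```

```text
time: 6.55
ee_pos: [0.4908, -0.194, 0.0549]
tcp_rot: [180.0, -0.0, -173.1]
wrist_force: [-2.9, 2.3, 3.6]
opening: 0.0192
grasp_force: 42.5
```

```bash
python3 -m jog '[{"rotation":[0,0,0],"translation":[-4,-0.5,0],"grip":12},{"rotation":[0,0,0],"translation":[-7,-1,0],"grip":12},{"rotation":[0,0,0],"translation":[-7,-1,0],"grip":12}]'
```

```text
time: 6.85
ee_pos: [0.4894, -0.1942, 0.055]
tcp_rot: [180.0, 0.6, -173.0]
wrist_force: [26.5, 6.1, -10.8]
opening: 0.0191
grasp_force: 40.6
```

```bash
python3 -m jog '[{"rotation":[0,0,0],"translation":[-2,0,0],"grip":12},{"rotation":[0,0,0],"translation":[-2,0,0],"grip":12}]'; python3 -m jog '[{"rotation":[0,0,0],"translation":[8,1,0],"grip":40},{"rotation":[0,0,0],"translation":[8,1,0],"grip":40},{"rotation":[0,0,0],"translation":[8,1,0],"grip":40},{"rotation":[0,0,0],"translation":[8,1,50],"grip":50},{"rotation":[0,0,0],"translation":[8,1,100],"grip":50},{"rotation":[0,0,0],"translation":[8,1,150],"grip":50},{"rotation":[0,0,0],"translation":[8,51,150],"grip":50},{"rotation":[0,0,0],"translation":[8,101,150],"grip":50},{"rotation":[0,0,0],"translation":[8,151,150],"grip":50},{"rotation":[0,0,0],"translation":[8,201,150],"grip":50},{"rotation":[0,0,0],"translation":[8,221,150],"grip":50},{"rotation":[0,0,0],"translation":[8,221,150],"grip":50}]'
cat > look.py <<'E'
from h import *
np.set_printoptions(precision=4,suppress=True)
for n in("side","top"):
    p,D=imaging.camera(n); np.savez(f"{n}3.npz",p=p,D=D); C=cloud(n,D); ok=D>0; x,y,h=np.moveaxis(C,-1,0)
    b=ok&(h>.06)&(h<.072)&(x>.42)&(x<.65)&(y>-.36)&(y<-.02)&(p.min(-1)>85); P=C[b]
    l=cv2.fitLine(P[:,:2].astype(np.float32),cv2.DIST_HUBER,0,1e-4,1e-4).ravel(); print(n,"bar",len(P),np.degrees(np.arctan2(l[1],l[0])),l[2:],P[:,1].min(),P[:,1].max())
    yaw=np.radians(7); X=np.array([np.cos(yaw),np.sin(yaw)]); Y=np.array([-X[1],X[0]])
    k=ok&(h>.04)&(h<.068)&(x>.51)&(x<.62)&(y>-.36)&(y<-.02); Q=C[k]; a=Q[:,:2]@X; c=Q[:,:2]@Y
    tp=ok&(h>.052)&(h<.068)&(x>.5)&(x<.62)&(y>-.36)&(y<-.02)
    nl,L,S,_=cv2.connectedComponentsWithStats(tp.astype(np.uint8))
    for i in range(1,nl):
        if S[i,4]>15: q=C[L==i]; print("  comp",S[i,4],q.mean(0),np.percentile(q[:,:2]@X,[3,97]),np.percentile(q[:,:2]@Y,[3,97]))
    for t in("collar_jaw","collar_mouth","collar_back"):
        for r in spotter.mark_of(n,t)[:3]: print("  ",t,np.round(r["uv"],1),round(r["confidence"],2))
E
python3 look.py; python3 - <<'E'
import numpy as np,cv2
cv2.imwrite("pics/d.png",np.hstack([cv2.resize(np.load("side3.npz")["p"][200:310,230:340,::-1],(400,400),interpolation=2),cv2.resize(np.load("top3.npz")["p"][150:250,265:365,::-1],(400,400),interpolation=2)]))
E
```

```text
time: 7.05
ee_pos: [0.4894, -0.1942, 0.0551]
tcp_rot: [180.0, 0.8, -173.0]
wrist_force: [36.9, 7.3, -15.4]
opening: 0.0187
grasp_force: 40.3
time: 8.25
ee_pos: [0.4899, 0.028, 0.2047]
tcp_rot: [180.0, -0.0, -172.9]
wrist_force: [-0.8, -0.4, -0.3]
opening: 0.0505
grasp_force: 0.0
side bar 472 -82.42933 [ 0.4881 -0.1748] -0.34484058905921927 -0.050694716401312734
  comp 71 [ 0.5514 -0.116   0.057 ] [0.521  0.5487] [-0.1963 -0.1671]
  comp 78 [ 0.5615 -0.1897  0.0566] [0.5199 0.5574] [-0.2707 -0.2425]
  comp 88 [ 0.5719 -0.2638  0.057 ] [0.52   0.5595] [-0.3454 -0.3165]
  comp 132 [ 0.5069 -0.3061  0.0646] [0.4562 0.4735] [-0.4031 -0.2991]
   collar_jaw [381.3 305.3] 0.71
   collar_jaw [330.9 272.8] 0.53
   collar_jaw [371.9 324.9] 0.53
   collar_mouth [379.8 288.5] 0.84
   collar_mouth [334.2 257.5] 0.71
   collar_mouth [363.9 316.4] 0.54
   collar_back [384.5 299. ] 0.84
   collar_back [382.6 313. ] 0.7
   collar_back [294.6 253.5] 0.64
top bar 402 -82.64409 [ 0.4914 -0.1997] -0.3417641795464076 -0.05772138208188585
  comp 83 [ 0.5717 -0.2597  0.0578] [0.5203 0.5587] [-0.3412 -0.3133]
  comp 73 [ 0.561  -0.1855  0.0583] [0.52   0.5556] [-0.266  -0.2385]
  comp 70 [ 0.5515 -0.1117  0.0576] [0.5203 0.5527] [-0.1919 -0.1642]
  comp 53 [ 0.5066 -0.3124  0.0652] [0.4577 0.4705] [-0.4001 -0.3365]
   collar_jaw [380.6 193.9] 0.65
   collar_jaw [386.9 216. ] 0.63
   collar_jaw [335.9 193.1] 0.55
   collar_mouth [386.8 218.7] 0.65
   collar_mouth [378.9 183.6] 0.49
   collar_mouth [333.4 181.9] 0.41
   collar_back [393.8 211.2] 0.61
   collar_back [386.5 195. ] 0.6
   collar_back [339.  195.3] 0.59
```

View pics/d.png

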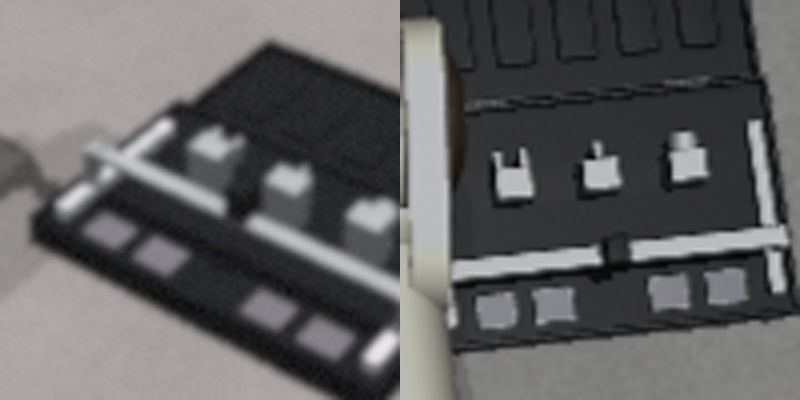

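```bash
python3 -m jog '[{"rotation":[0,0,0.3],"translation":[12,-48,0],"grip":50},{"rotation":[0,0,0.3],"translation":[25,-96,0],"grip":50},{"rotation":[0,0,0.3],"translation":[38,-144,0],"grip":50},{"rotation":[0,0,0.3],"translation":[51,-192,0],"grip":50},{"rotation":[0,0,0.3],"translation":[65,-240,0],"grip":50},{"rotation":[0,0,0.3],"translation":[79,-288,0],"grip":50},{"rotation":[0,0,0.3],"translation":[79,-288,-50],"grip":50},{"rotation":[0,0,0.3],"translation":[79,-288,-100],"grip":50},{"rotation":[0,0,0.3],"translation":[79,-288,-140],"grip":50},{"rotation":[0,0,0.3],"translation":[79,-288,-160],"grip":50},{"rotation":[0,0,0.3],"translation":[79,-288,-170],"grip":50},{"rotation":[0,0,0.3],"translation":[79,-288,-170],"grip":50},{"rotation":[0,0,0.3],"translation":[79,-288,-170],"grip":50}]'; python3 st.py; python3 - <<'E'
from h import *
p,D=imaging.camera("side"); np.savez("side4.npz",p=p,D=D); D0=np.load("side3.npz")["D"]; C=cloud("side",D)*1000
for v in range(240,292,2): print(v," ".join("%3d,%4d,%3d:%3d%s"%(*np.clip(C[v,u],-999,999),p[v,u].mean(),"*" if D0[v,u]-D[v,u]>.02 else " ") for u in range(310,354,3)))
cv2.imwrite("pics/e.png",cv2.resize(p[210:300,290:380,::-1],(600,600),interpolation=2))
E
```

```text
time: 9.95
ee_pos: [0.57, -0.2626, 0.0362]
tcp_rot: [-179.9, 0.1, -172.8]
wrist_force: [0.5, 0.3, 1.2]
opening: 0.0501
grasp_force: 0.0
{'time': 9.95, 'q': [-24.7, 15.5, 3.3, 77.8, -0.0, -31.9], 'ee_pos': [0.57, -0.263, 0.036], 'tcp_rot': [-179.9, 0.1, -172.8], 'wrist_force': [0.5, 0.3, 1.2], 'opening': 0.05, 'grasp_force': 0.0}
240 657,-119,  5: 36  666,-124,  3: 34  554,-214,108: 35* 560,-220,109: 37* 555,-234,118: 25* 552,-246,126: 31* 686,-167, 15: 36  693,-174, 15: 38  702,-179, 12: 35  555,-282,144: 28* 558,-289,146: 32* 584,-282,129: 28* 584,-292,134: 30* 739,-211, 10: 47  565,-320,159: 46*
242 626,-142, 25: 25  631,-150, 27: 38  663,-138,  4: 35  670,-145,  4: 33  555,-234,111: 32* 562,-240,111: 34* 580,-237,100: 38* 687,-179, 13: 40  694,-185, 13: 41  706,-189,  8: 29  558,-289,139: 31* 572,-290,133: 27* 582,-294,129: 31* 728,-219, 12: 39  566,-321,152: 34*
244 623,-145, 20: 45  626,-154, 24: 56  628,-163, 28: 28  660,-153,  5: 33  558,-233,102: 50* 567,-237,100: 28* 671,-179, 13: 32  681,-183, 10: 40  685,-192, 13: 37  700,-193,  5: 39  556,-292,135: 21* 564,-296,133: 26* 5
[... 5654 characters left out ...]
 21: 29  519,-303, 17: 32  523,-310, 19: 34  526,-317, 21: 42  499,-342, 55: 76  514,-343, 46:145  533,-340, 32:150  551,-339, 20: 49  552,-348, 25: 30 
288 472,-266, 16: 38  476,-273, 18: 41  480,-280, 20: 93  -294,-808,866: 82* 491,-292, 20: 47  497,-298, 20: 22  502,-304, 21: 21  510,-309, 20: 22  515,-315, 20: 36  522,-320, 18: 58  502,-341, 46: 83  517,-342, 36:132  534,-341, 24: 88  536,-349, 28: 39  552,-349, 17: 26 
290 465,-272, 17: 32  469,-279, 19: 76  473,-286, 21:112  477,-293, 23:112  481,-299, 24:100  492,-302, 19: 66  496,-309, 21: 32  504,-313, 18: 21  508,-320, 20: 57  501,-334, 34:125  501,-342, 40:102  515,-343, 31:101  532,-343, 20: 46  532,-352, 26: 34  549,-351, 14: 58
```

View pics/e.png

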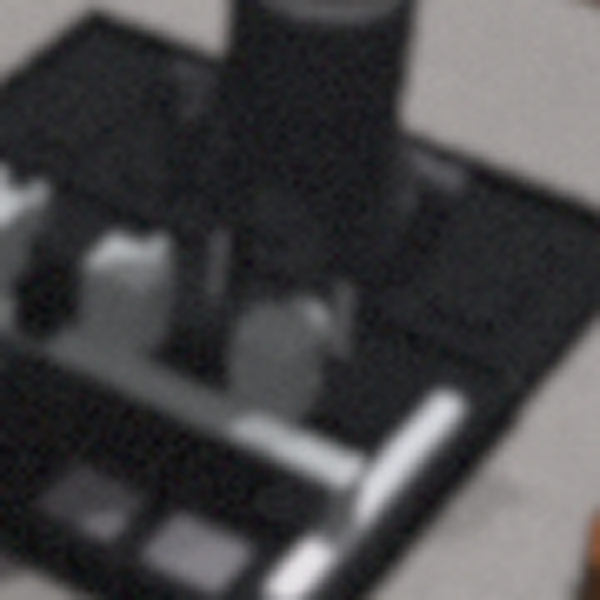

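```bash
python3 -m jog '[{"rotation":[0,0,0],"translation":[-1,1,-15],"grip":50},{"rotation":[0,0,0],"translation":[-1,1,-28],"grip":50},{"rotation":[0,0,0],"translation":[-1,1,-33],"grip":50},{"rotation":[0,0,0],"translation":[-1,1,-33],"grip":50},{"rotation":[0,0,0],"translation":[-1,1,-33],"grip":50}]'; python3 -m jog '[{"rotation":[0,0,0],"translation":[0,0,0],"grip":20},{"rotation":[0,0,0],"translation":[0,0,0],"grip":20},{"rotation":[0,0,0],"translation":[0,0,0],"grip":20},{"rotation":[0,0,0],"translation":[0,0,0],"grip":20},{"rotation":[0,0,0],"translation":[0,0,0],"grip":20},{"rotation":[0,0,0],"translation":[0,0,0],"grip":20}]' 70; python3 st.py
```

```text
time: 10.5
ee_pos: [0.5684, -0.261, 0.0016]
tcp_rot: [180.0, -0.0, -172.8]
wrist_force: [0.3, -0.2, 0.3]
opening: 0.0499
grasp_force: 0.0
time: 11.1
ee_pos: [0.5689, -0.2612, 0.0024]
tcp_rot: [-180.0, 0.1, -172.8]
wrist_force: [-0.4, 0.9, 6.2]
opening: 0.0293
grasp_force: 70.1
{'time': 11.1, 'q': [-24.7, 16.1, 0.3, 74.1, 0.0, -31.9], 'ee_pos': [0.569, -0.261, 0.002], 'tcp_rot': [-180.0, 0.1, -172.8], 'wrist_force': [-0.4, 0.9, 6.2], 'opening': 0.029, 'grasp_force': 70.1}
```

```bash
python3 -m jog '[{"rotation":[0,0,0],"translation":[0,0,10],"grip":20},{"rotation":[0,0,0],"translation":[0,0,30],"grip":20},{"rotation":[0,0,0],"translation":[0,0,60],"grip":20},{"rotation":[0,0,0],"translation":[0,0,110],"grip":20},{"rotation":[0,0,0],"translation":[0,0,160],"grip":20},{"rotation":[0,0,0],"translation":[0,0,200],"grip":20},{"rotation":[0,0,0],"translation":[0,0,200],"grip":20},{"rotation":[0,0,0],"translation":[0,0,200],"grip":20}]'; cat > tgt.py <<'E'
from h import *
from scipy.spatial.transform import Rotation as R
np.set_printoptions(precision=4,suppress=True)
yaw,t=np.radians(29.8),np.radians(23.4)
X=np.array([np.cos(t)*np.cos(yaw),np.cos(t)*np.sin(yaw),np.sin(t)]);Y=np.array([-np.sin(yaw),np.cos(yaw),0]);Z=np.cross(X,Y)
H=np.c_[X,Y,Z]; L=np.array([.697,.2675,.2575]); M=L-.1*X
J0=R.from_euler("z",7.3,degrees=True).as_matrix()
m=np.array([.569,-.2615,.010])+J0@[.029,0,.033]; off=J0.T@(m-np.array([.5689,-.2612,.0024]))  # mouth rel TCP in jaw frame
if __name__=="__main__":
    s=readout.get_obs(); T=s["ee_pos"]; G=M-H@off
    print("off",off,"mouth",M,"tcp goal",G,"standoff",G-.08*X)
    print("now",T,"shift mm",(G-T)*1000,"to standoff",(G-.08*X-T)*1000,"rotvec",R.from_matrix(H@J0.T).as_rotvec(degrees=True), R.from_matrix(H@np.diag([-1,1,-1])).as_euler("xyz",degrees=True))
E
python3 tgt.py
```

```text
time: 11.9
ee_pos: [0.5686, -0.2612, 0.2021]
tcp_rot: [-180.0, 0.0, -172.8]
wrist_force: [0.6, -0.3, -4.1]
opening: 0.029
grasp_force: 69.8
off [ 0.0291 -0.0003  0.0406] mouth [0.6174 0.2219 0.2178] tcp goal [0.6081 0.2169 0.169 ] standoff [0.5443 0.1804 0.1372]
now [ 0.5686 -0.2612  0.2021] shift mm [ 39.4133 478.1145 -33.1075] to standoff [-24.2983 441.6265 -64.8794] rotvec [  7.4918 -22.3259  22.1848] [-180.    23.4 -150.2]
```

```bash
python3 -m jog '[{"rotation":[0,0,0],"translation":[-5,40,0],"grip":20},{"rotation":[0,0,0],"translation":[-10,80,0],"grip":20},{"rotation":[1.5,-4.5,4.4],"translation":[-15,120,0],"grip":20},{"rotation":[3,-8.9,8.9],"translation":[-20,160,0],"grip":20},{"rotation":[4.5,-13.4,13.3],"translation":[-25,200,0],"grip":20},{"rotation":[6,-17.9,17.7],"translation":[-25,240,0],"grip":20},{"rotation":[7.5,-22.3,22.2],"translation":[-25,280,0],"grip":20},{"rotation":[7.5,-22.3,22.2],"translation":[-25,320,0],"grip":20},{"rotation":[7.5,-22.3,22.2],"translation":[-25,360,0],"grip":20},{"rotation":[7.5,-22.3,22.2],"translation":[-25,400,-20],"grip":20},{"rotation":[7.5,-22.3,22.2],"translation":[-24,442,-50],"grip":20},{"rotation":[7.5,-22.3,22.2],"translation":[-24,442,-65],"grip":20},{"rotation":[7.5,-22.3,22.2],"translation":[-24,442,-65],"grip":20},{"rotation":[7.5,-22.3,22.2],"translation":[-24,442,-65],"grip":20},{"rotation":[7.5,-22.3,22.2],"translation":[-24,442,-65],"grip":20}]'; python3 st.py
```

```text
time: 13.4
ee_pos: [0.5448, 0.1802, 0.1374]
tcp_rot: [180.0, 23.4, -150.4]
wrist_force: [0.6, -0.4, -2.4]
opening: 0.0291
grasp_force: 70.6
{'time': 13.4, 'q': [15.2, -16.9, -21.6, 62.6, 5.7, -13.3], 'ee_pos': [0.545, 0.18, 0.137], 'tcp_rot': [180.0, 23.4, -150.4], 'wrist_force': [0.6, -0.4, -2.4], 'opening': 0.029, 'grasp_force': 70.6}
```

Now look at where the jaw actually is relative to prediction.

```bash
cat > chk.py <<'E'
from tgt import *
import sys
k=sys.argv[1]; s=readout.get_obs(); T=np.array(s["ee_pos"])
Q=R.from_euler("xyz",s["tcp_rot"],degrees=True).as_matrix()@np.diag([-1,1,-1])   # jaw frame if held as planned
mo=T+Q@off; org=mo-Q@[.029,0,.033]; print("pred mouth",mo,"rel to lens in cam frame mm",(mo-L)@H*1000)
im=[]; uv={}
for n in("side","top"):
    p,D=imaging.camera(n); np.savez(f"{n}{k}.npz",p=p,D=D); C=cloud(n,D)
    print(n,"pred mouth uv",proj(n,mo),"pred org",proj(n,org))
    for t in("collar_mouth","collar_jaw","collar_back","camera_head"):
        for r in spotter.mark_of(n,t)[:3]:
            print("  ",t,np.round(r["uv"],1),round(r["confidence"],2))
    J=(C-org)@Q*1000; b=(D>0)&(np.abs(J[...,0]-8)<38)&(np.abs(J[...,1])<26)&(J[...,2]>-22)&(J[...,2]<60)
    print("  jaw-frame pts",b.sum(),np.percentile(J[b],[3,50,97],0).round(1).tolist())
    u0,v0=np.round(proj(n,mo)).astype(int)-[30,37]
    q=np.ascontiguousarray(cv2.resize(p[v0:v0+75,u0:u0+60,::-1],(400,500),interpolation=cv2.INTER_CUBIC)); sc=400/60
    for x in(-13,13):
        c=[proj(n,org+Q@(np.array([x,y,z])/1000)) for y,z in((-15,0),(15,0),(15,48),(-15,48))]
        cv2.polylines(q,[np.int32((np.array(c)-[u0,v0]+.5)*sc)],True,(0,255,0) if x>0 else (0,0,255),1)
    c=[proj(n,org+Q@(np.array([29,12*np.cos(a),33+12*np.sin(a)])/1000)) for a in np.linspace(0,6.28,25)]
    cv2.polylines(q,[np.int32((np.array(c)-[u0,v0]+.5)*sc)],True,(255,255,0),1)
    im.append(q)
cv2.imwrite(f"pics/chk{k}.png",np.hstack(im))
E
python3 chk.py 5
```

```text
pred mouth [0.5541 0.1851 0.1862] rel to lens in cam frame mm [-179.7086   -0.5212    0.0425]
side pred mouth uv [220.988 168.994] pred org [220.0548 182.0919]
   collar_mouth [383.5 284.9] 0.73
   collar_mouth [222.4 169.3] 0.56
   collar_mouth [360.4 318.4] 0.55
   collar_jaw [373.  322.5] 0.69
   collar_jaw [380.9 304.7] 0.59
   collar_jaw [222.  180.2] 0.44
   collar_back [381.1 311. ] 0.79
   collar_back [383.9 296.6] 0.77
   collar_back [309.4 259.5] 0.59
   camera_head [238.4 133.2] 0.81
  jaw-frame pts 171 [[-13.8, -23.8, 3.3], [-10.1, -1.0, 39.1], [10.4, 20.4, 56.8]]
top pred mouth uv [201.3545 186.2756] pred org [204.8981 192.0596]
   collar_mouth [378.4 185.5] 0.61
   collar_mouth [129.7 209.8] 0.56
   collar_mouth [201.1 184.9] 0.49
   collar_jaw [209.4 191.6] 0.52
   collar_jaw [379.8 193.5] 0.5
   collar_jaw [387.5 211.5] 0.44
   collar_back [392.1 212.4] 0.63
   collar_back [210.  201.6] 0.6
   collar_back [384.9 196.9] 0.41
   camera_head [175.7 134.4] 0.57
   camera_head [201.7 186.7] 0.25
  jaw-frame pts 66 [[6.2, -19.9, 19.5], [18.6, -1.4, 40.7], [28.9, 18.2, 49.2]]
```

View pics/chk5.png

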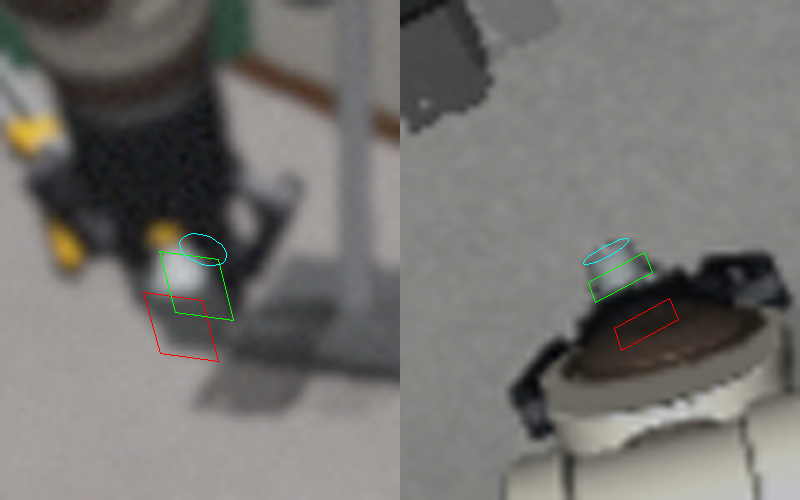

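```bash
cat > fit.py <<'E'
from tgt import *
from scipy.optimize import least_squares
import sys
k=sys.argv[1]; s=readout.get_obs(); T=np.array(s["ee_pos"])
Q=R.from_euler("xyz",s["tcp_rot"],degrees=True).as_matrix()@np.diag([-1,1,-1]); mo=T+Q@off; org=mo-Q@[.029,0,.033]
def box(p,c,h): q=np.abs(p-c)-h; return np.linalg.norm(np.maximum(q,0),axis=1)+np.minimum(q.max(1),0)
def cyl(p,x0,x1,z,r): q=np.c_[np.abs(p[:,0]-(x0+x1)/2)-(x1-x0)/2,np.hypot(p[:,1],p[:,2]-z)-r]; return np.linalg.norm(np.maximum(q,0),axis=1)+np.minimum(q.max(1),0)
sj=lambda p:np.minimum(box(p,[0,0,24],[13,15,24]),cyl(p,13,29,33,12))
Ps=[]
for n in("side","top"):
    z=np.load(f"{n}{k}.npz"); C=cloud(n,z["D"]); p=z["p"].astype(int); J=(C-org)@Q*1000
    sat=p.max(-1)-p.min(-1)
    b=(z["D"]>0)&(np.abs(sj(J.reshape(-1,3)).reshape(384,512))<8)&(p.mean(-1)>62)&(sat<30)&(J[...,2]<(46 if n=="side" else 60))
    Ps.append(J[b]); print(n,b.sum())
for P in(Ps[0],Ps[1],np.vstack(Ps)):
    f=lambda v:sj((P-v[:3])@R.from_rotvec(v[3:]/30).as_matrix())
    # weak prior keeps unobserved directions near plan
    g=least_squares(lambda v:np.r_[f(v)*np.sqrt(40/len(P)),v[:3]/3,v[3:]*1.0],np.zeros(6),loss="soft_l1")
    print("shift in jaw frame mm",g.x[:3].round(1),"rot deg",np.degrees(g.x[3:]/30).round(1),"rms",np.sqrt((f(g.x)**2).mean()))
a={"side":None,"top":None}
for n in a:
    c=[r for r in spotter.mark_of(n,"collar_mouth") if np.linalg.norm(np.array(r["uv"])-proj(n,mo))<12]; a[n]=c[0]["uv"] if c else None
print(a)
if all(v is not None for v in a.values()): t,e=tri("side",a["side"],"top",a["top"]); print("mouth mark - pred, jaw frame mm",(t-mo)@Q*1000,"gap",e*1000)
E
python3 fit.py 5
python3 -m jog '[{"rotation":[0,0,0],"translation":[20,12,10],"grip":20},{"rotation":[0,0,0],"translation":[40,24,20],"grip":20},{"rotation":[0,0,0],"translation":[55,33,28],"grip":20},{"rotation":[0,0,0],"translation":[64,37,32],"grip":20},{"rotation":[0,0,0],"translation":[64,37,32],"grip":20},{"rotation":[0,0,0],"translation":[64,37,32],"grip":20}]'; python3 chk.py 6; python3 fit.py 6
```

```text
side 104
top 59
shift in jaw frame mm [ 1.7 -3.1 -2.6] rot deg [-1.7 -1.  -0.5] rms 2.4033403674845157
shift in jaw frame mm [-0.1 -0.4  0.8] rot deg [ 0.6 -0.1 -0. ] rms 2.114685489481633
shift in jaw frame mm [ 2.  -2.2 -1.1] rot deg [-1.3 -1.9  1. ] rms 2.38252384527493
{'side': [222.4, 169.3], 'top': [201.1, 184.9]}
mouth mark - pred, jaw frame mm [ 3.5807 -2.8096 -4.8902] gap 1.738636977670183
time: 14.6
ee_pos: [0.6078, 0.2177, 0.1679]
tcp_rot: [179.9, 23.3, -150.3]
wrist_force: [-0.7, 0.3, -3.5]
opening: 0.0289
grasp_force: 70.7
pred mouth [0.6172 0.2226 0.2167] rel to lens in cam frame mm [-100.2413    0.6973   -1.0827]
side pred mouth uv [227.3676 151.221 ] pred org [226.4123 164.0377]
   collar_mouth [362.8 316. ] 0.77
   collar_mouth [384.9 287.4] 0.61
   collar_mouth [228.1 150.6] 0.58
   collar_jaw [373.3 325.4] 0.72
   collar_jaw [228.3 162.1] 0.59
   collar_jaw [381.5 303.1] 0.58
   collar_back [380.9 312.4] 0.76
   collar_back [385.3 300.4] 0.74
   collar_back [226.  155.8] 0.6
   camera_head [237.7 128.4] 0.49
  jaw-frame pts 170 [[-14.6, -24.2, 4.4], [-9.6, -2.2, 39
[... 213 characters left out ...]
.1 211.4] 0.64
   collar_jaw [380.1 193.7] 0.56
   collar_jaw [194.4 171. ] 0.36
   collar_back [388.2 195.1] 0.61
   collar_back [392.7 207.9] 0.6
   collar_back [194.4 175.9] 0.54
   camera_head [170.5 133.7] 0.64
  jaw-frame pts 34 [[17.5, -12.0, 23.8], [24.7, -1.1, 43.3], [29.2, 11.1, 49.6]]
side 112
top 34
shift in jaw frame mm [ 0.9 -2.1 -3.7] rot deg [-0.6 -0.9  0.1] rms 2.6478673404923554
shift in jaw frame mm [-1.4  0.1  0.7] rot deg [-0.   0.3  0.1] rms 2.024677883207989
shift in jaw frame mm [ 1.8 -1.5 -2.4] rot deg [-1.  -3.2  1.4] rms 2.6551344450498604
{'side': [228.1, 150.6], 'top': [186.6, 163.9]}
mouth mark - pred, jaw frame mm [ 3.874   2.4362 -3.4892] gap 6.078021982561818
```

```bash
cat > hf.py <<'E'
from tgt import *
from scipy.optimize import least_squares
def box(p,c,h): q=np.abs(p-c)-h; return np.linalg.norm(np.maximum(q,0),axis=1)+np.minimum(q.max(1),0)
def cyl(p,x0,x1,r): q=np.c_[np.abs(p[:,0]-(x0+x1)/2)-(x1-x0)/2,np.hypot(p[:,1],p[:,2])-r]; return np.linalg.norm(np.maximum(q,0),axis=1)+np.minimum(q.max(1),0)
def sd(p,r,b): return np.minimum(box(p,[b+23,0,0],[23,22,22]),cyl(p,0,b,r))
Ps=[]
for n in("side","top"):
    for k in(0,3):
        z=np.load(f"{n}{k}.npz"); C=cloud(n,z["D"]); J=(C-L)@H*1000; p=z["p"]
        b=(z["D"]>0)&(np.abs(sd(J.reshape(-1,3),16,24).reshape(384,512))<7)&(J[...,0]<66)&(J[...,1]<22)&(p.mean(-1)<165)
        if b.sum()>50: Ps.append(J[b]); print(n,k,b.sum())
def rep(P,w):
    f=lambda v:sd((P-v[:3])@R.from_rotvec(v[3:6]/30).as_matrix(),16+v[6],24+v[7])
    g=least_squares(lambda v:np.r_[f(v)*w,v[:3]/4,v[3:6],v[6:]/3],np.zeros(8),loss="soft_l1")
    print("shift",g.x[:3].round(1),"rot",np.degrees(g.x[3:6]/30).round(1),"r,b",g.x[6:].round(1),"rms",np.sqrt((f(g.x)**2).mean()).round(2))
for P in Ps: rep(P,np.full(len(P),np.sqrt(60/len(P))))
rep(np.vstack(Ps),np.concatenate([np.full(len(P),np.sqrt(60/len(P))) for P in Ps]))
E
python3 hf.py
```

```text
side 0 262
top 0 299
top 3 297
shift [ 2.1 -0.4 -2.1] rot [-0.4 -0.7 -0.2] r,b [ 1.8 -2. ] rms 2.05
shift [-0.2  2.6 -0.7] rot [-0.2  0.1  0.9] r,b [ 0.5 -1.2] rms 2.16
shift [ 0.6  1.9 -1.2] rot [-2.3 -0.8  1.3] r,b [ 0.7 -2.2] rms 2.21
shift [ 1.9  1.2 -1.9] rot [ 0.5 -1.2 -1.2] r,b [ 1.5 -2.6] rms 2.24
```

View pics/chk6.png

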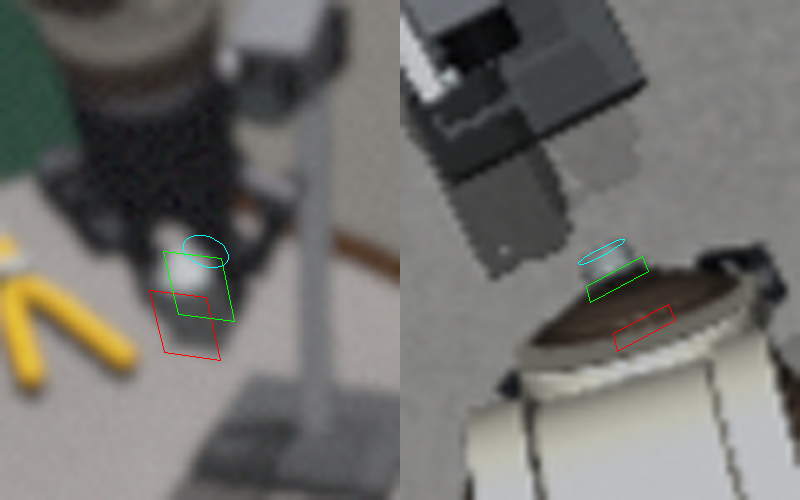

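```bash
python3 - <<'E'
from tgt import *
s=readout.get_obs(); T=np.array(s["ee_pos"]); Q=R.from_euler("xyz",s["tcp_rot"],degrees=True).as_matrix()@np.diag([-1,1,-1]); mo=T+Q@off; org=mo-Q@[.029,0,.033]
for n,us,vs in(("side",range(217,236,2),range(144,172,1)),("top",range(183,197,1),range(160,172,1))):
    z=np.load(f"{n}6.npz"); J=(cloud(n,z["D"])-org)@Q*1000
    print(n,list(us))
    for v in vs: print(v," ".join("%4d,%3d,%3d:%3d"%(*np.clip(J[v,u],-99,199),z["p"][v,u].mean()) for u in us))
    for P in((-13,-15,0),(-13,15,0),(13,-15,0),(-13,-15,48),(-13,15,48),(29,0,45)): print(P,proj(n,org+Q@(np.array(P)/1000)).round(1))
E
```

```text
side [217, 219, 221, 223, 225, 227, 229, 231, 233, 235]
144  -19,  7,118: 31  -12,  4,111: 26  -11, -2,110: 31  -19,-12,121: 16  -20,-20,123: 33  -13,-23,116: 31  -13,-30,117: 30  -12,-36,117: 33  199,199,-99: 53   -5,-47,111: 51
145  -21,  7,115: 22  -12,  4,106: 27  -11, -1,106: 28  -18,-11,114: 26  -18,-18,116: 29   -9,-21,107: 29  -12,-29,111: 25   -9,-34,109: 46  199,199,-99: 69   -3,-45,105: 59
146  -16, 10,104: 31   -9,  7, 97: 35  -12, -1,102: 46  -19,-11,111: 37  -21,-19,115: 31  -17,-24,111: 30  -11,-28,105: 31    7,-26, 85: 52  199,199,-99: 98  199,199,-99: 76
147  -14, 12, 98: 29  -12,  6, 96: 38  -13,  0, 99: 73  -14, -8,101: 72  -16,-16,104: 35  -20,-24,110: 31  -13,-28,103: 31    3,-27, 85: 54  199,135,-99:114  199,199,-99: 96
148  -17, 11, 96: 30   -7,  9, 85: 47  199,186,-99:106  -12, -6, 93:112  -16,-15, 99: 68  -19,-23,103: 26   -1,-22, 84: 26    0,-28, 83: 46  199,133,-99:107  199,124,-99:101
149  -99,-99,199: 31  -99,-99,199: 56  199,183,-99:126  199,174,-99:139  -16,-14, 95: 86  -16,-21, 95: 32  -10,-25, 89: 25   -2,-28, 82: 43    8,-31, 70: 83  199,122,-99: 84

[... 6436 characters left out ...]
   51,-14,199: 29   51,-16,199: 29   51,-18,199: 29
170  -13, 34,-99:128  -14, 31,-99:129  -15, 28,-99:131  -17, 25,-99:112   34,  8,155: 59   54,  0,199: 35   54, -2,199: 30   54, -4,199: 28   53, -6,199: 28   53, -9,199: 28   51,-11,199: 28   51,-13,199: 31   50,-15,199: 36   49,-17,199: 40
171  -15, 36,-99:132  -17, 33,-99:131  -18, 29,-99:101   56,  5,199: 62   55,  3,199: 35   55,  0,199: 28   54, -1,199: 31   53, -3,199: 31   53, -5,199: 33   52, -8,199: 38   51,-10,199: 42   50,-12,199: 44   49,-14,199: 47   48,-16,199: 49
(-13, -15, 0) [198.7 171.9]
(-13, 15, 0) [190.3 176.3]
(13, -15, 0) [194.8 164.7]
(-13, -15, 48) [199.7 174.4]
(-13, 15, 48) [191.1 179. ]
(29, 0, 45) [188.8 164.6]
```

```bash
python3 -m jog '[{"rotation":[0,0,0],"translation":[0,1.5,1.5],"grip":20},{"rotation":[0,0,0],"translation":[0,1.5,1.5],"grip":20},{"rotation":[0,0,0],"translation":[0,1.5,1.5],"grip":20},{"rotation":[0,0,0],"translation":[0,1.5,1.5],"grip":20},{"rotation":[0,0,0],"translation":[0,1.5,1.5],"grip":20},{"rotation":[0,0,0],"translation":[0,1.5,1.5],"grip":20},{"rotation":[0,0,0],"translation":[0,1.5,1.5],"grip":20},{"rotation":[0,0,0],"translation":[0,1.5,1.5],"grip":20}]'; python3 - <<'E'
from tgt import *
s=readout.get_obs(); Q=R.from_euler("xyz",s["tcp_rot"],degrees=True).as_matrix()@np.diag([-1,1,-1])
print(s["time"],(s["ee_pos"]+Q@off-L)@H*1000,R.from_matrix(H.T@Q).as_rotvec(degrees=True),np.abs(s["qd"]).max(),s["grasp_force"])
p,D=imaging.camera("side"); d=np.abs(p.astype(int)-np.load("side3.npz")["p"]).mean(-1)
print("changed near case/jaws px:",(d[230:320,240:345]>40).sum()," bottle/wrench:",(d[205:245,175:198]>40).sum(),(d[178:203,155:178]>40).sum())
E
```

```text
time: 16.0
ee_pos: [0.6084, 0.2195, 0.1702]
tcp_rot: [179.9, 23.4, -150.3]
wrist_force: [-0.7, 0.4, -3.9]
opening: 0.0291
grasp_force: 70.7
16.0 [-98.045    1.9611   0.4821] [ 0.0179  0.0193 -0.1036] 0.11464416991111019 70.73248744010925
changed near case/jaws px: 248  bottle/wrench: 330 0
```

```bash
python3 - <<'E'
from h import *
for n in("side","top"):
    imaging.camera(n)
    for t in("oil_bottle","fork_jaw","blade_jaw","lock_grip","wrench"): print(n,t,[(np.round(r["uv"],1).tolist(),round(r["confidence"],2)) for r in spotter.mark_of(n,t)[:2]])
p=imaging.camera("side")[0]; z=np.load("side3.npz")["p"]
cv2.imwrite("pics/z.png",np.hstack([cv2.resize(q[140:320,120:400,::-1],(400,300)) for q in(z,p)]))
E
```

```text
side oil_bottle [([182.2, 237.4], 0.79), ([224.2, 159.0], 0.52)]
side fork_jaw [([288.2, 252.9], 0.64)]
side blade_jaw [([310.2, 262.1], 0.59)]
side lock_grip [([296.5, 254.3], 0.8)]
side wrench [([166.1, 193.5], 0.61)]
top oil_bottle [([312.9, 192.2], 0.16)]
top fork_jaw [([315.7, 203.2], 0.66), ([289.5, 201.7], 0.49)]
top blade_jaw [([313.3, 189.6], 0.65), ([319.0, 202.9], 0.28)]
top lock_grip [([318.5, 208.9], 0.66)]
top wrench [([130.8, 205.4], 0.69)]
```

View pics/z.png

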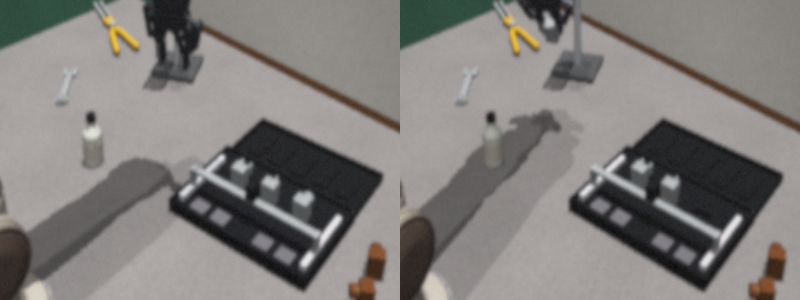

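The picture shows the bottle standing in the same place, now in the arm's shadow. The fork and blade jaws are still in their pockets, the bar is at the front stop and the right-hand pocket is empty. I'm handing the job in.

```bash
python3 -c "
from workcell import bot
print(bot.job_done())"
```

```text
the job is handed in; nothing more can be done
None
```

I slid the lock bar to its end stop and handed the job in with the collar jaw held steady, its mouth about 100 mm in front of the lens and aligned with the tilted camera to within the roughly 2–3 mm and 1–2° I could measure; the final picture shows the other two jaws, the bottle and the wrench in place.

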